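# Shift the test-rig gearbox through its H-gate

### The arm

A 6-joint arm with a two-finger parallel gripper is mounted at the origin on the work surface. World frame = base frame: x ahead of the robot, y to its left, z up, the work surface at z = 0. Lengths are in m, angles in degrees, forces in N, time in s.
With the tool pointing down it reaches from about 0.25 to 0.8 m from the base axis. Payload 3.9 kg.
Tool frame: the origin (TCP) lies on the front face of the gripper's body, between the roots of the fingers; the fingertips stand 73 mm ahead of it and the grasp point (between the pads) lies 54 mm ahead of it (ctrl.tcp_to_grasp is the distance from the TCP to the grasp point, in m); z points along the fingers, y is the direction in which the jaws open and shut (so a half turn about z gives the same grasp; the last joint's range is limited). The gripper opens to 85 mm and grips with 20 to 120 N. Pads are 22 mm wide; open, the fingers measure 114 mm over their backs; the gripper's body (76 mm by 85 mm) begins 54 mm behind the grasp point. The pads swing forward as they close: fully open they stand 13 mm farther back than shut.
Start: joints at [0, 14.897, -7.913, 67.191, 0, 90], TCP at [0.525, -0, 0.304] pointing down, gripper open.
Joint ranges: [-159.42, 159.42], [-47.68, 98.78], [-73.54, 78.23], [-108.79, 121.32], [-90, 84.71], [-180, 180]. Speed limits (degrees/s): [147.25, 147.25, 180, 180, 180, 180].

### API

Orientations are given as [roll, pitch, yaw] about the fixed x, y, z axes, in that order (R = Rz(yaw) Ry(pitch) Rx(roll)).
In Python, from bench import ctrl, vision, hand_in gives the robot as it stands. The module is installed in compiled form; this text tells all that it offers.
- The arm moves only by the shell command python3 -m inch 'ROWS' [FORCE]. ROWS is JSON, one flat list of numbers, 7 for each row, row after row: the shift along the tool's x, y, z in mm, then the turn, a rotation vector about the tool's x, y, z in degrees, then the opening, from -1 (shut) to 1 (fully open). A call has exactly 10 rows; each row is the pose to reach, as a shift and turn from the pose commanded when the call began, along the tool's axes at that moment; what a row does not reach only later rows make up. A row lasts 1/12 s, in which the tool goes at most 41.7 mm and 7.16 degrees, less where a joint would pass 70% of its speed; a pose out of reach is approached as far as the arm can. A call with a gripper value outside its range is refused whole. The fingers move at their own pace and stop on an object; FORCE is the grip in N (left out, the last holds). Time passes only in rows, so rows that repeat a pose let the fingers close, or fill a call up. It gives the time, the measured TCP pose, the force and the opening at its end, in the units of the state.
- ctrl.observe(): the state, without advancing time (a new reading comes with each control period).
- vision.camera(name): name is "scene" or "side" or "wrist"; returns a dict with "frame" (400x640x3 uint8, red, green, blue), "camera_matrix" (3x3 intrinsics, pixels), "view" (4x4, takes a point from world to camera coordinates); the wrist camera has in their place "mount" (4x4, takes a point from camera to tool coordinates, whose origin is the TCP and whose axes are the flange's). Camera axes: x right, y up, looking along -z (the intrinsics and any distortion apply to the point x, -y, -z); pixel columns grow to the right and rows downward; lengths in m; the calibration is good to about 2 mm. A picture is of the moment at which its call begins: read the wrist's pose just before it. There is no depth.
- hand_in(): hands the job in, once; it reports no verdict.
The state is a dict: "time_s": time; "joints": joint angles; "qd": joint speeds; "effort": joint torques, N m; "position": TCP position; "tool_rot": TCP orientation; "wrist_force": force on the tool from outside, world axes, zero at the start; "torque": the same for the moment, N m; "gripper_width": finger opening in m.
Only numpy, scipy, OpenCV 4.12 (cv2) and the standard library are available. Lean on these libraries where they do the work, as an engineer would, in place of code of your own. Each camera call takes 0.05 s, during which the arm holds its last target.

### The job

Put the gearbox of the drive test rig into the gear whose slot is on the motor side and points away from the robot: with the fingertips, push the ball-topped selector lever along its rail to the neutral crossing of the H-gate, across towards the motor, and then fully home in that slot. Do not pinch the lever or force it against the gate, do not run it into the other motor-side slot, and leave the loose parts and tools where they are.

Things in the scene. Friction and masses are not known exactly. Their poses are not given: they have to be found in the camera images.
- drive: drive test rig, fixed, on the left or right half of the deck: base plate 210 x 440 mm, 12 mm thick, cast gearbox in the middle (cover at 99 mm), grey finned motor at local +y (up to 129 mm high), output shaft with coupling and 98 mm brake disc at local -y (up to 113 mm). Origin on the deck under the lever's pivot; local x along the slots, away from the robot (within 0.3 rad), y towards the motor, z up
- gate_mid (a point): centre of the H cut-out, on top of the steel gate plate (90 x 84 mm), 136 mm above the deck; axes as drive. Two rails of slots run along local x at y = +15.6 mm (motor side) and -15.6 mm (shaft side), joined at x = 0 by the neutral crossing, 17 mm wide for the 10 mm shank; round-nosed teeth stand between the rails
- lever_pivot (a point): the lever's pivot, 62 mm above the origin of drive; axes as drive. With joint values a (cross) and b (lever), the knob's centre is at local x = 165 sin b, y = 165 cos b sin a, z = 165 cos b cos a (mm) from here: 227 mm above the deck when both are 0
- knob (a point): centre of the selector lever's black ball knob, 36 mm diameter, 165 mm from the pivot. Below it a 10 mm steel shank runs down into the gate plate, about 73 mm of it free. Nothing else within 150 mm of the knob stands higher than 140 mm above the deck
- lever (a joint): tilt of the lever along the slots, rad: + leans away from the robot (local +x), 0 is neutral, end stops at -0.27 and +0.27 (knob 44 mm from neutral). It crosses between the rails only within about 0.05 rad of 0. It starts anywhere from -0.27 to 0.27. Friction holds it where it is left; 2 to 3 N at the knob moves it
- cross (a joint): tilt of the lever across the gate, rad: + leans towards the motor (local +y), stops at -0.22 (shaft-side rail) and +0.22 (motor-side rail), knob 36 mm either way; about 0.03 rad of play in a slot. It starts in the shaft-side rail, at about -0.21. Friction holds it where it is left; 2 to 3 N at the knob moves it
- feeder: part feeder, fixed to the deck on the other half: base plate 240 x 160 mm with a slotted aluminium magazine tube 52 mm in diameter and 190 mm high and a small pusher cylinder; origin under the plate's centre. Not part of the job.
- hub: stepped aluminium coupling hub, 33 mm diameter, 28 mm high, on the near edge of the rig's base plate, output-shaft side; origin under its centre
- collar: steel shaft collar, 30 mm diameter, 14 mm high, on the far edge of the rig's base plate, output-shaft side; origin under its centre
- puck_alu: aluminium workpiece, 40 mm diameter, 25 mm high, on the feeder's base plate; origin under its centre
- puck_black: black plastic workpiece, 40 mm diameter, 25 mm high, on the feeder's base plate; origin under its centre
- screwdriver: screwdriver lying on the deck in front of the feeder, 200 mm long along its x, 26 mm thick; origin under its middle
- spanner: steel spanner lying on the deck in front of the rig, 170 mm long along its x, 7 mm thick; origin under its middle
- air_cylinder: spare pneumatic cylinder lying on the far edge of the rig's base plate, motor side, about 170 mm long along its x, 26 mm square ends; origin under its middle

How it is judged:
By the outcome, as a careful person would: the job done as asked, in the order asked, and still so for the second after the job is handed in, with the robot touching nothing.
It also fails if it takes over 45 s, if anything falls off the work surface, if the arm or the gripper's body presses on something with over 40 N, if the wrist force passes 120 N, or if a joint passes its speed limit or range.

## Working session

There is one attempt and no reset: what is moved stays moved. The work goes in short steps, Python scripts to look and compute and a shell command to move; the robot and the scene stay as the last step left them, time stands still between calls to the robot, and variables do not carry over. Pictures are saved under pics/ and viewed, and the job is handed in when it is done.

```bash
mkdir -p pics; ls
python3 - <<'E'
from bench import ctrl, vision
import cv2, json
s=ctrl.observe(); print(s)
for n in ["scene","side","wrist"]:
    c=vision.camera(n); cv2.imwrite(f"pics/{n}0.png",c["frame"][:,:,::-1])
    print(n,c["camera_matrix"],c.get("view",c.get("mount")),[k for k in c])
E
```

```text
pics
{'time_s': 0.0, 'joints': array([-1.21934451e-03,  1.49346502e+01, -7.98744450e+00,  6.71918873e+01,
       -5.27148004e-04,  9.00014710e+01]), 'qd': array([ 0.00341444,  0.07659909,  0.06735976,  0.12976266, -0.05834537,
       -0.03895734]), 'effort': array([-3.22425103e-04, -4.05677426e+01,  2.53926122e+01,  1.89446745e-02,
       -4.02533055e-05,  2.61086342e-05]), 'position': array([ 5.24434707e-01, -1.34406734e-05,  3.03063569e-01]), 'tool_rot': array([-1.79886018e+02,  5.30073345e-04,  8.99973107e+01]), 'wrist_force': array([1.00468492, 0.02614475, 0.4766063 ]), 'torque': array([ 0.00247938, -0.03140894,  0.02352232]), 'gripper_width': 0.08550371946507139}
scene [[451.61998392   0.         319.39481685]
 [  0.         451.61998392 196.23931341]
 [  0.           0.           1.        ]] [[-0.54406371  0.83904061 -0.00235112  0.29810889]
 [-0.70951752 -0.45857702  0.53506261  0.29509792]
 [ 0.4478611   0.29277631  0.84480913 -1.58226384]
 [ 0.          0.          0.          1.        ]] ['frame', 'camera_matrix', 'view']
side [[389.74644572   0.         324.89826875]
 [  0.         389.74644572 199.65976883]
 [  0.           0.           1.        ]] [[ 0.89111311 -0.4537049  -0.00832408 -0.4801337 ]
 [ 0.2937192   0.56271137  0.77271272 -0.25186303]
 [-0.34589949 -0.69101938  0.63470132 -0.88489834]
 [ 0.          0.          0.          1.        ]] ['frame', 'camera_matrix', 'view']
wrist [[351.55572826   0.         317.69588246]
 [  0.         351.55572826 196.378146  ]
 [  0.           0.           1.        ]] [[-2.51333623e-04  9.51574522e-01  3.07418063e-01  7.80790259e-02]
 [ 9.99999352e-01  5.80623646e-04 -9.79686115e-04  5.45513041e-04]
 [-1.11073854e-03  3.07417618e-01 -9.51574051e-01 -6.93830752e-02]
 [ 0.00000000e+00  0.00000000e+00  0.00000000e+00  1.00000000e+00]] ['frame', 'camera_matrix', 'mount']
```

View pics/scene0.png

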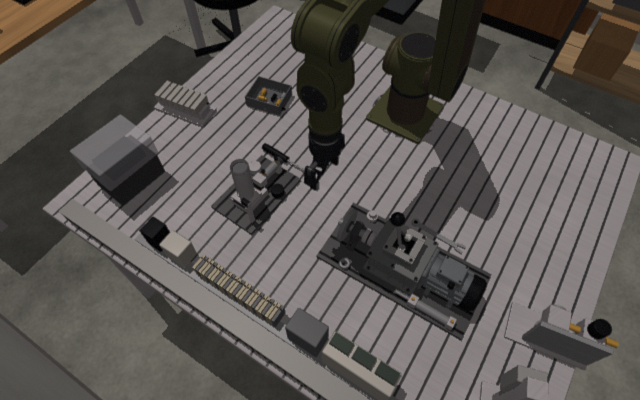

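View pics/side0.png

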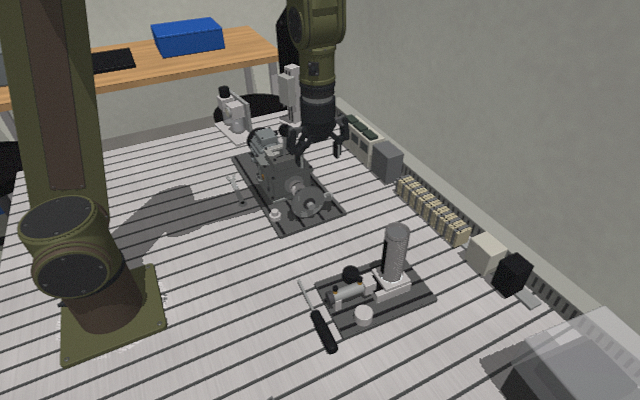

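View pics/wrist0.png

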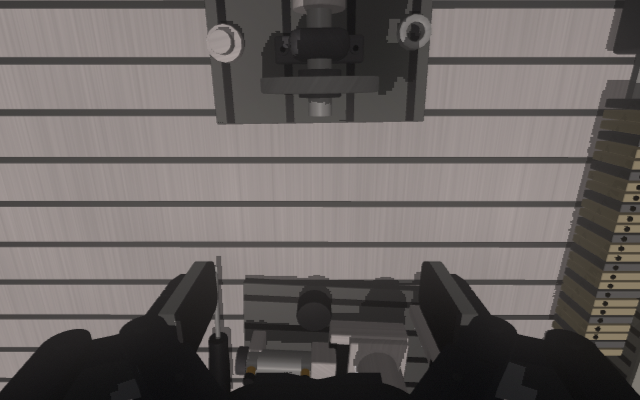

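Run:
```python
import cv2
a=cv2.imread("pics/scene0.png")[190:340,310:500]; cv2.imwrite("pics/scene0z.png",cv2.resize(a,None,fx=4,fy=4,interpolation=cv2.INTER_CUBIC))
a=cv2.imread("pics/side0.png")[100:245,220:360]; cv2.imwrite("pics/side0z.png",cv2.resize(a,None,fx=4,fy=4,interpolation=cv2.INTER_CUBIC))
```

```text
(no output)
```

View pics/scene0z.png

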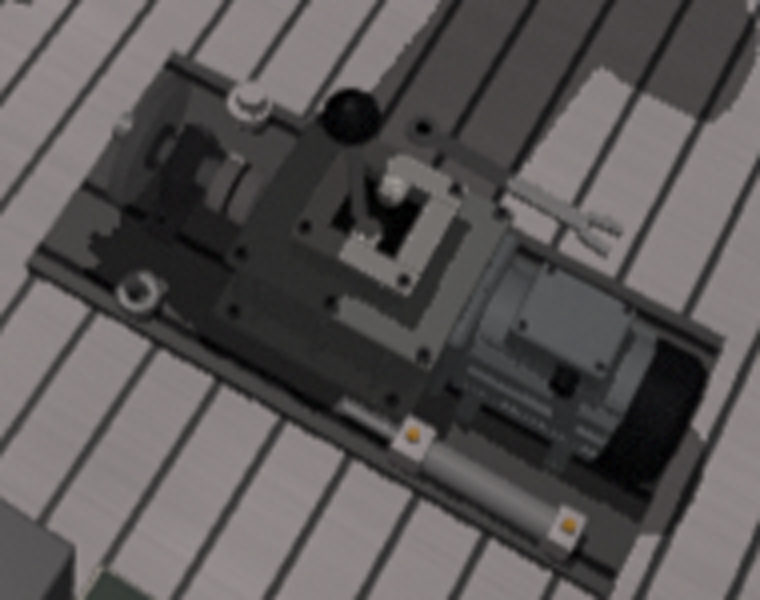

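View pics/side0z.png

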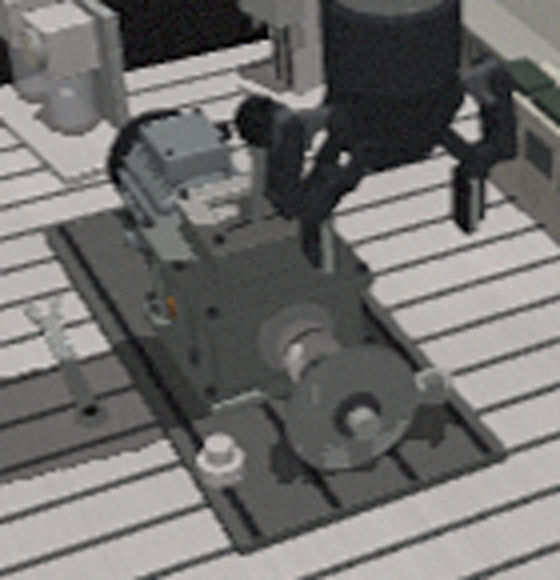

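```bash
cat > h.py <<'E'
import numpy as np
from bench import ctrl, vision
def ray(K,V,u,v):
    d=np.array([(u-K[0,2])/K[0,0],-(v-K[1,2])/K[1,1],-1.])
    R=V[:3,:3]; o=-R.T@V[:3,3]; d=R.T@d; return o,d/np.linalg.norm(d)
def onz(K,V,u,v,z):
    o,d=ray(K,V,u,v); return o+d*(z-o[2])/d[2]
def tri(rs):
    A=0;b=0
    for o,d in rs:
        P=np.eye(3)-np.outer(d,d); A=A+P; b=b+P@o
    p=np.linalg.solve(A,b); return p,[np.linalg.norm((np.eye(3)-np.outer(d,d))@(p-o)) for o,d in rs]
def proj(K,V,p):
    q=V[:3,:3]@p+V[:3,3]; return K[0,0]*q[0]/-q[2]+K[0,2], K[1,1]*q[1]/q[2]+K[1,2]
E
python3 - <<'E'
from h import *
np.set_printoptions(precision=4,suppress=True)
s=vision.camera("scene"); t=vision.camera("side")
S=(s["camera_matrix"],s["view"]);T=(t["camera_matrix"],t["view"])
sc=lambda x,y:(310+x/4,190+y/4); sd=lambda x,y:(220+x/4,100+y/4)
print("knob",tri([ray(*S,*sc(350,115)),ray(*T,*sd(262,122))]))
for n,p,z in [("near-shaft",(172,55),.012),("far-shaft",(32,264),.012),("near-motor",(722,342),.012),("far-motor",(612,585),.012),
  ]: print(n,onz(*S,*sc(*p),z))
for n,p in [("A",(47,232)),("B",(240,548)),("C",(508,452))]: print(n,onz(*T,*sd(*p),.012))
for n,p in [("c-near-motor",(508,214)),("c-far-motor",(424,355)),("far-shaft c",(232,308)),("gate near motor",(460,190)),("gate far-motor",(408,290)),("gate far-shaft",(300,228))]: print(n,onz(*S,*sc(*p),.099 if n[0]=="c" or n[-1]=="c" else .136))
E
```

```text
knob (array([0.5246, 0.2104, 0.2203]), [np.float64(0.001702197786512314), np.float64(0.0017021977865125852)])
near-shaft [0.4286 0.0439 0.012 ]
far-shaft [0.631  0.0492 0.012 ]
near-motor [0.4223 0.4797 0.012 ]
far-motor [0.6174 0.4826 0.012 ]
A [0.4169 0.4691 0.012 ]
B [0.4207 0.0334 0.012 ]
C [0.6281 0.0352 0.012 ]
c-near-motor [0.4625 0.3169 0.099 ]
c-far-motor [0.5822 0.3146 0.099 ]
far-shaft c [0.6204 0.1965 0.099 ]
gate near motor [0.4848 0.2846 0.136 ]
gate far-motor [0.5659 0.2881 0.136 ]
gate far-shaft [0.5648 0.2109 0.136 ]
```

```bash
python3 -m inch '[10,0,-12,0,0,0,-1, 25,0,-35,0,0,0,-1, 40,0,-60,0,0,0,-1, 55,0,-75,0,0,0,-1, 60,0,-80,0,0,0,-1, 60,0,-80,0,0,0,-1, 60,0,-80,0,0,0,-1, 60,0,-80,0,0,0,-1, 60,0,-80,0,0,0,-1, 60,0,-80,0,0,0,-1]' 30
python3 - <<'E'
from h import *
import cv2
s=ctrl.observe(); print(s["position"],s["tool_rot"],s["wrist_force"],s["gripper_width"])
for n in ["wrist","side","scene"]:
    c=vision.camera(n); cv2.imwrite(f"pics/{n}1.png",c["frame"][:,:,::-1])
E
```

```text
time_s: 1.08
position: [0.5246, 0.0593, 0.3828]
tool_rot: [-179.9, 0.0, 89.9]
wrist_force: [-0.2, 0.2, -0.4]
gripper_width: -0.0001
[0.52456057 0.05932015 0.3827698 ] [-1.79873918e+02  2.24729207e-02  8.99467203e+01] [-0.17300885  0.17527331 -0.42016027] -8.89430835584994e-05
```

View pics/wrist1.png

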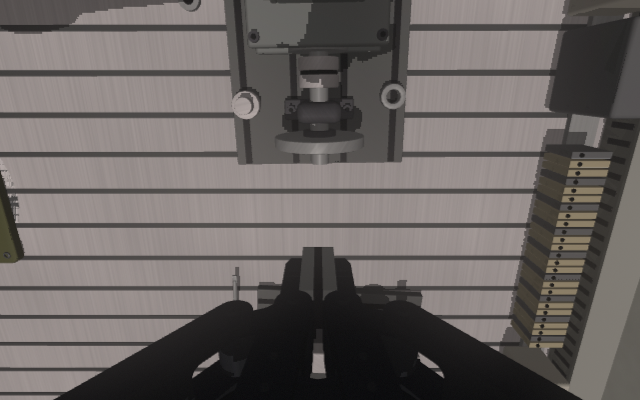

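View pics/side1.png

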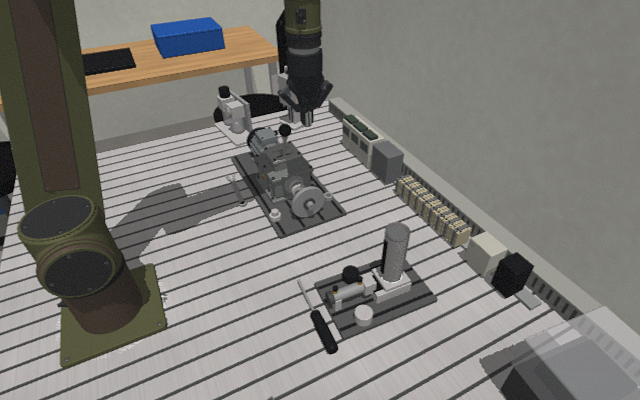

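```bash
python3 -m inch '[10,0,0,0,0,0,-1, 35,0,0,0,0,0,-1, 65,0,0,0,0,0,-1, 90,0,0,0,0,0,-1, 102,0,0,0,0,0,-1, 105,0,0,0,0,0,-1, 105,0,0,0,0,0,-1, 105,0,0,0,0,0,-1, 105,0,0,0,0,0,-1, 105,0,0,0,0,0,-1]'
python3 - <<'E'
from h import *
import cv2
s=ctrl.observe(); print(s["position"],s["tool_rot"],s["wrist_force"],s["gripper_width"])
for n in ["wrist"]:
    c=vision.camera(n); cv2.imwrite(f"pics/{n}2.png",c["frame"][:,:,::-1])
a=cv2.imread("pics/wrist2.png")[0:260,200:440]; cv2.imwrite("pics/wrist2z.png",cv2.resize(a,None,fx=2.3,fy=2.3,interpolation=cv2.INTER_CUBIC))
E
```

```text
time_s: 2.07
position: [0.525, 0.164, 0.384]
tool_rot: [180.0, 0.0, 89.9]
wrist_force: [-0.2, -0.6, -0.1]
gripper_width: 0.0001
[0.52502317 0.16398725 0.38398774] [1.79999511e+02 1.62253364e-02 8.99148209e+01] [-0.18098274 -0.59620975 -0.0522104 ] 0.00010998118213591222
```

View pics/wrist2z.png

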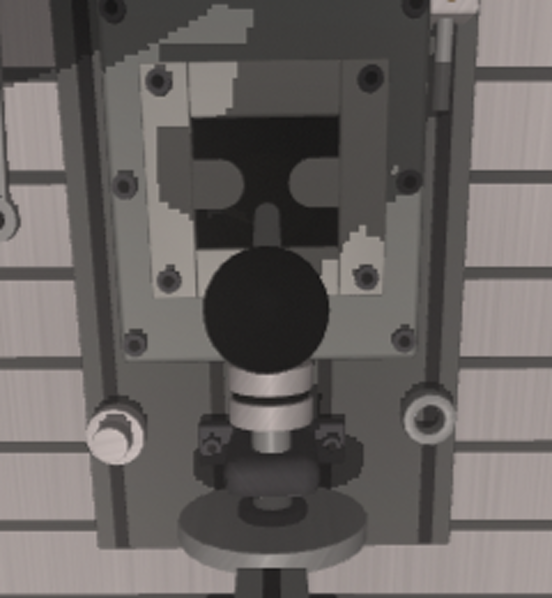

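The wrist view (zoomed 2.3x, offset 200,0) shows the black knob at (266,310). The shank goes into the gate between the teeth tips, at x≈245 and 289. So the lever is in the shaft-side rail, close to neutral. Next I'll measure it.

```bash
cat >> h.py <<'E'
from scipy.spatial.transform import Rotation as Ro
def wristV(s,c):
    T=np.eye(4); T[:3,:3]=Ro.from_euler("xyz",s["tool_rot"],degrees=True).as_matrix(); T[:3,3]=s["position"]
    return np.linalg.inv(T@c["mount"])
E
python3 - <<'E'
from h import *
import cv2
np.set_printoptions(precision=4,suppress=True)
s=ctrl.observe(); c=vision.camera("wrist"); W=(c["camera_matrix"],wristV(s,c))
z=lambda x,y:(200+(x+.5)/2.3-.5,(y+.5)/2.3-.5)
P=[onz(*W,*z(*p),.136) for p in [(158,80),(371,77),(168,280),(366,278)]]
print(np.array(P)); m=np.mean(P,0); print("mid",m)
a=np.array(P); print("yaw", np.arctan2(*( (a[1]-a[0]+a[3]-a[2])[[1,0]])), np.arctan2(*( -(a[0]-a[2]+a[1]-a[3])[[0]],(a[0]-a[2]+a[1]-a[3])[1])))
print("H corners",np.array([onz(*W,*z(*p),.136) for p in [(192,116),(340,117),(196,247),(338,247)]]))
print("plate",np.array([onz(*W,*z(*p),.136) for p in [(140,64),(387,60),(155,297),(383,294)]]))
for zz in (.223,): print("knob",onz(*W,*z(266,310),zz))
t=vision.camera("scene");print(onz(t["camera_matrix"],t["view"],310+350/4,190+115/4,.223))
t=vision.camera("side")
g=cv2.imread("pics/side1.png")
cv2.imwrite("pics/side1z.png",cv2.resize(g[110:160,255:320],None,fx=8,fy=8,interpolation=cv2.INTER_CUBIC))
E
```

```text
[[0.4854 0.2801 0.136 ]
 [0.5619 0.281  0.136 ]
 [0.4861 0.2095 0.136 ]
 [0.5625 0.2101 0.136 ]]
mid [0.524  0.2452 0.136 ]
yaw 0.009696321789114452 [0.0094]
H corners [[0.4972 0.2681 0.136 ]
 [0.5511 0.2677 0.136 ]
 [0.4973 0.2218 0.136 ]
 [0.5514 0.2217 0.136 ]]
plate [[0.4792 0.2853 0.136 ]
 [0.5674 0.2865 0.136 ]
 [0.4808 0.203  0.136 ]
 [0.5693 0.204  0.136 ]]
knob [0.5244 0.21   0.223 ]
[0.5244 0.2115 0.223 ]
```

View pics/side1z.png

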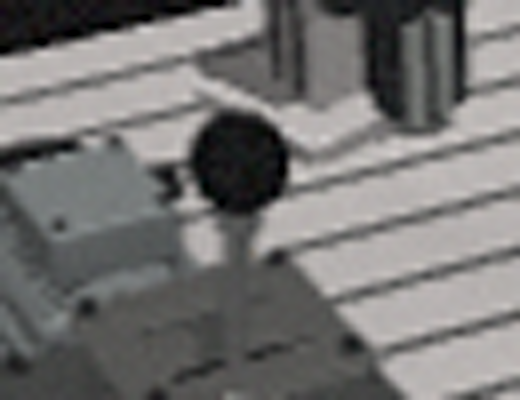

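```bash
python3 -m inch '[-3,0,10,0,0,0,-1, -8,0,30,0,0,0,-1, -8,0,55,0,0,0,-1, -8,0,80,0,0,0,-1, -8,0,95,0,0,0,-1, -8,0,101,0,0,0,-1, -8,0,103,0,0,0,-1, -8,0,103,0,0,0,-1, -8,0,103,0,0,0,-1, -8,0,103,0,0,0,-1]'
python3 - <<'E'
from h import *
import cv2
s=ctrl.observe(); print(s["position"],s["tool_rot"],s["wrist_force"],s["gripper_width"])
c=vision.camera("side")["frame"][:,:,::-1]
cv2.imwrite("pics/side3z.png",cv2.resize(c[60:200,230:370],None,fx=4,fy=4,interpolation=cv2.INTER_CUBIC))
c=vision.camera("wrist")["frame"][:,:,::-1];cv2.imwrite("pics/wrist3.png",c)
E
```

```text
time_s: 3.1
position: [0.5258, 0.1572, 0.2823]
tool_rot: [179.9, -0.0, 90.0]
wrist_force: [0.1, -0.4, 0.2]
gripper_width: -0.0001
[0.52577051 0.15722045 0.28229397] [ 1.79857988e+02 -4.20899324e-02  8.99983919e+01] [ 0.06138933 -0.38838131  0.16778353] -7.628955029182585e-05
```

View pics/side3z.png

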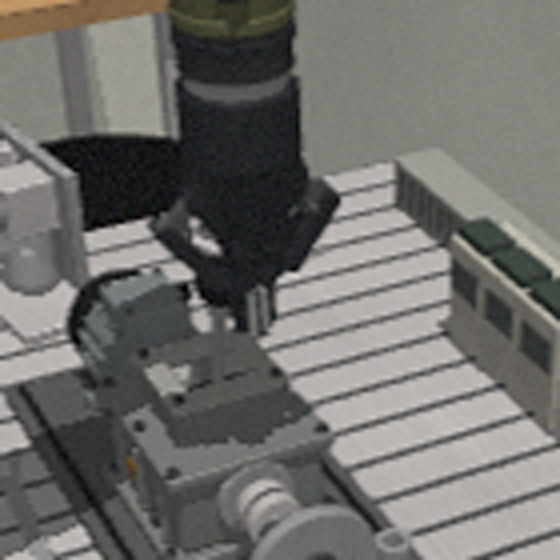

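View pics/wrist3.png

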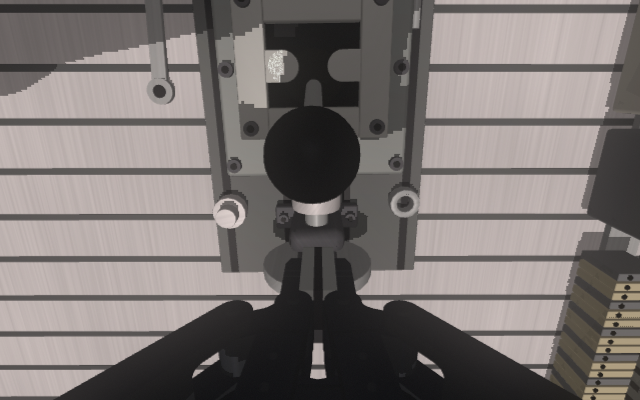

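```bash
python3 -m inch '[8,-1,0,0,0,0,-1, 16,-1,0,0,0,0,-1, 22,-1,0,0,0,0,-1, 26,-1,0,0,0,0,-1, 30,-1,0,0,0,0,-1, 35,-1,0,0,0,0,-1, 40,-1,0,0,0,0,-1, 45,-1,0,0,0,0,-1, 48,-1,0,0,0,0,-1, 48,-1,0,0,0,0,-1]'
python3 - <<'E'
from h import *
import cv2
s=ctrl.observe(); print(s["position"],s["tool_rot"],s["wrist_force"],s["gripper_width"])
c=vision.camera("wrist")["frame"][:,:,::-1];cv2.imwrite("pics/wrist4.png",c)
E
```

```text
time_s: 4.03
position: [0.524, 0.2059, 0.2808]
tool_rot: [-180.0, -0.0, 90.0]
wrist_force: [0.1, -1.1, 1.2]
gripper_width: 0.0002
[0.52395142 0.20585418 0.28077956] [-1.79988644e+02 -4.11124401e-02  9.00456893e+01] [ 0.09114946 -1.1343766   1.24083945] 0.0002480359298232828
```

View pics/wrist4.png

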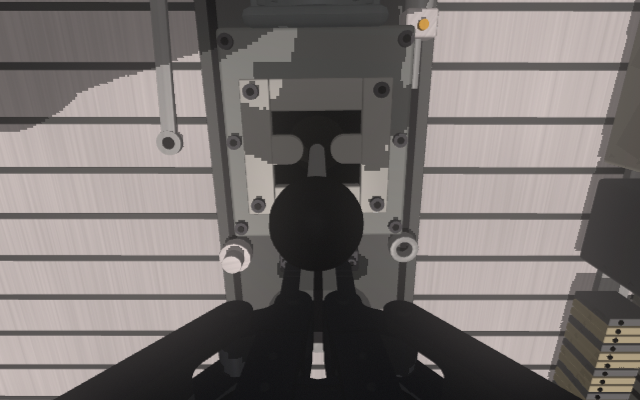

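The shank is at (317,155), centred between the teeth tips (302 and 331), and the contact force is light. I'll keep pushing.

```bash
python3 -m inch '[5,0,0,0,0,0,-1, 10,0,0,0,0,0,-1, 15,0,0,0,0,0,-1, 20,0,0,0,0,0,-1, 25,0,0,0,0,0,-1, 30,0,0,0,0,0,-1, 34,0,0,0,0,0,-1, 37,0,0,0,0,0,-1, 38,0,0,0,0,0,-1, 38,0,0,0,0,0,-1]'
python3 - <<'E'
from h import *
import cv2
s=ctrl.observe(); print(s["position"],s["tool_rot"],s["wrist_force"],s["gripper_width"])
c=vision.camera("wrist")["frame"][:,:,::-1];cv2.imwrite("pics/wrist5.png",c)
c=vision.camera("scene")["frame"][:,:,::-1];cv2.imwrite("pics/scene5z.png",cv2.resize(c[180:330,330:490],None,fx=4,fy=4,interpolation=cv2.INTER_CUBIC))
E
```

```text
time_s: 4.92
position: [0.5239, 0.2435, 0.2806]
tool_rot: [-180.0, -0.0, 90.0]
wrist_force: [0.0, -0.8, 0.6]
gripper_width: -0.0002
[0.52385071 0.24347078 0.28064148] [-1.79970518e+02 -1.54168607e-02  9.00326280e+01] [ 0.03467181 -0.77961505  0.6034407 ] -0.00018086366262953137
```

View pics/wrist5.png

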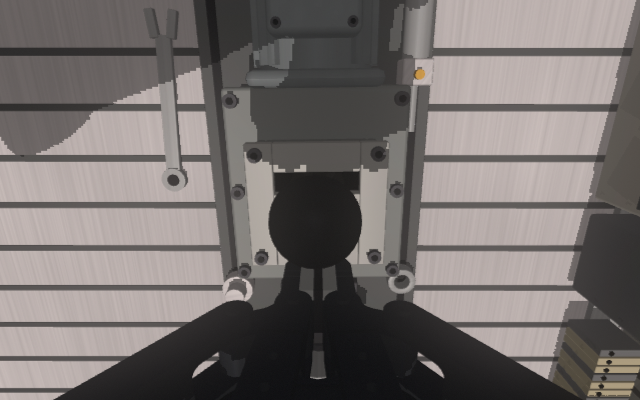

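View pics/scene5z.png

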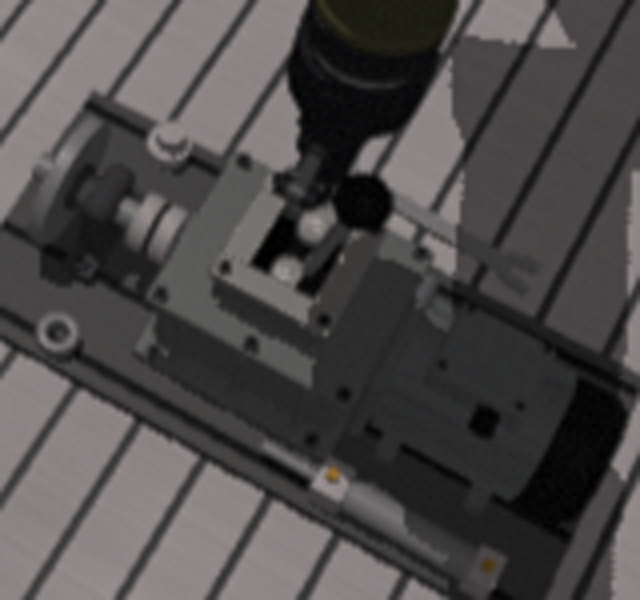

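Run:
```python
from h import *
s=ctrl.observe(); c=vision.camera("wrist"); W=(c["camera_matrix"],wristV(s,c)); print(s["wrist_force"])
print(onz(*W,315.5,222,.224))
t=vision.camera("scene");print(onz(t["camera_matrix"],t["view"],330+362/4,180+202/4,.224))
```

```text
[-0.04570206 -0.05972449 -0.10285144]
[0.52368584 0.27014522 0.224     ]
[0.5238461 0.2727888 0.224    ]
```

```bash
python3 -m inch '[2,0,0,0,0,0,-1, 4,0,0,0,0,0,-1, 5,0,0,0,0,0,-1, 6,0,0,0,0,0,-1, 7,0,0,0,0,0,-1, 7.5,0,0,0,0,0,-1, 7.5,0,0,0,0,0,-1, 7.5,0,0,0,0,0,-1, 7.5,0,0,0,0,0,-1, 7.5,0,0,0,0,0,-1]'
python3 - <<'E'
from h import *
import cv2
s=ctrl.observe(); print(s["position"],s["tool_rot"],s["wrist_force"],s["gripper_width"])
c=vision.camera("wrist")["frame"][:,:,::-1];cv2.imwrite("pics/wrist6.png",c)
c=vision.camera("scene")["frame"][:,:,::-1];cv2.imwrite("pics/scene6z.png",cv2.resize(c[190:290,360:460],None,fx=6,fy=6,interpolation=cv2.INTER_CUBIC))
E
```

```text
time_s: 5.95
position: [0.524, 0.2505, 0.281]
tool_rot: [180.0, -0.0, 90.0]
wrist_force: [-0.0, -1.3, -1.1]
gripper_width: 0.0002
[0.52400654 0.25053424 0.28098025] [ 1.79993547e+02 -9.23497603e-03  8.99994928e+01] [-0.0482291  -1.28466546 -1.13110436] 0.00016124330873392546
```

View pics/wrist6.png

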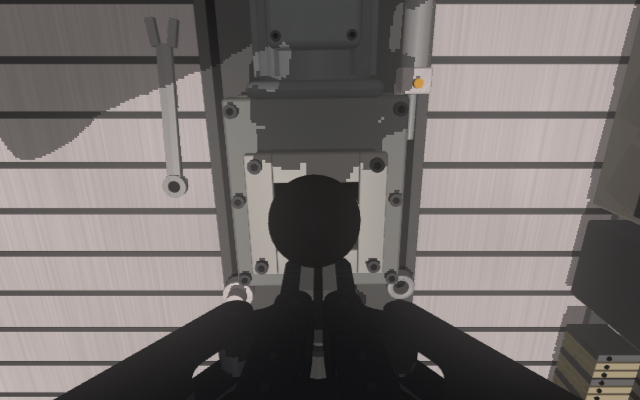

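View pics/scene6z.png

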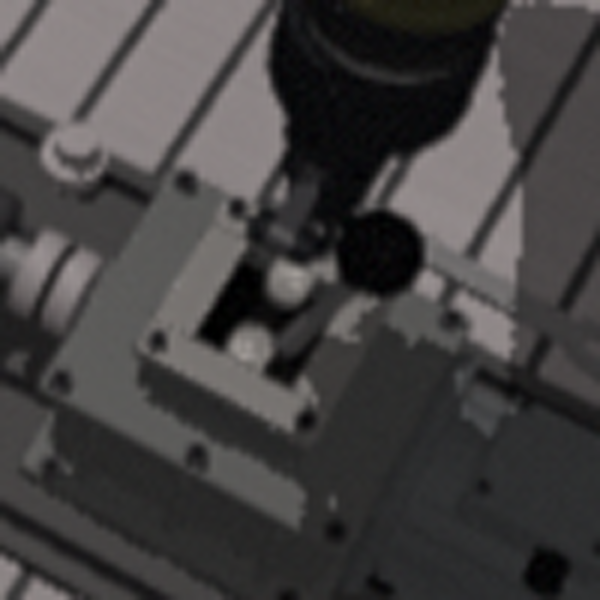

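```bash
python3 -m inch '[0.5,0,0,0,0,0,-1, 1,0,0,0,0,0,-1, 1.5,0,0,0,0,0,-1, 2,0,0,0,0,0,-1, 2,0,0,0,0,0,-1, 2,0,0,0,0,0,-1, 2,0,0,0,0,0,-1, 2,0,0,0,0,0,-1, 2,0,0,0,0,0,-1, 2,0,0,0,0,0,-1]'
python3 - <<'E'
from h import *
import cv2
s=ctrl.observe(); print(s["position"],s["tool_rot"],s["wrist_force"],s["gripper_width"])
def circ(g,u0,v0,r0,r1):
    b=cv2.medianBlur(cv2.cvtColor(g,cv2.COLOR_RGB2GRAY),3)
    return b
c=vision.camera("wrist");g=c["frame"][:,:,::-1];cv2.imwrite("pics/wrist7z.png",cv2.resize(g[130:300,215:415],None,fx=4,fy=4,interpolation=cv2.INTER_CUBIC))
c=vision.camera("scene")["frame"][:,:,::-1];cv2.imwrite("pics/scene7z.png",cv2.resize(c[200:270,390:460],None,fx=8,fy=8,interpolation=cv2.INTER_CUBIC))
E
```

```text
time_s: 6.88
position: [0.524, 0.2525, 0.2809]
tool_rot: [180.0, -0.0, 90.0]
wrist_force: [0.5, -0.8, -1.2]
gripper_width: -0.0
[0.52400229 0.25253204 0.28094981] [ 1.79995485e+02 -4.25708267e-03  8.99991601e+01] [ 0.45185376 -0.81192382 -1.24571714] -4.4527282058716616e-05
```

View pics/wrist7z.png

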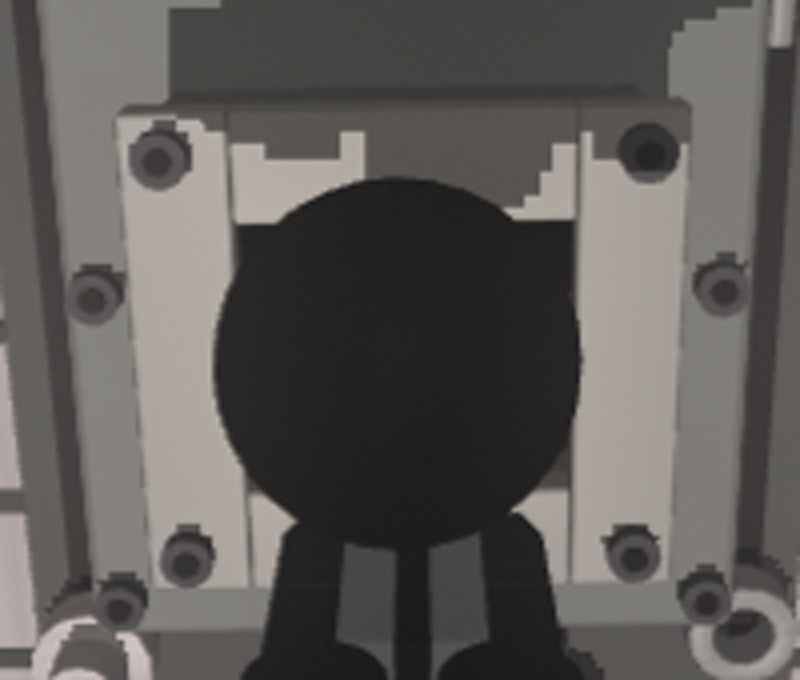

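View pics/scene7z.png

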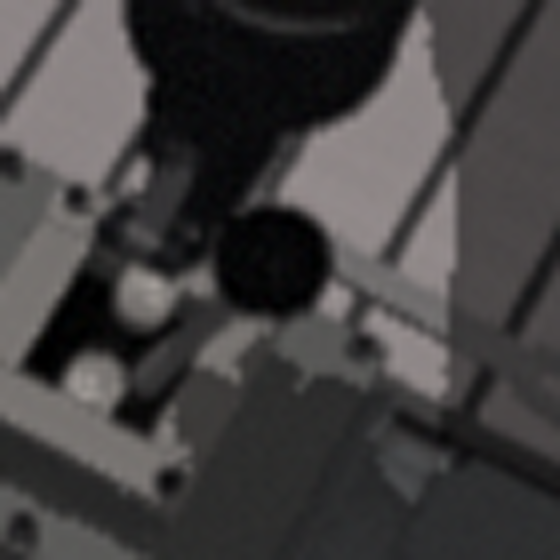

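Run:
```python
from h import *
s=ctrl.observe(); c=vision.camera("wrist"); W=(c["camera_matrix"],wristV(s,c)); print(s["wrist_force"],s["effort"])
t=vision.camera("scene");S=(t["camera_matrix"],t["view"])
for z in (.221,.223): print(onz(*W,314.2,220,z), onz(*S,424,232.6,z))
# gate mid again from screws in this view
P=[onz(*W,215+x/4,130+y/4,.136) for x,y in [(157,160),(649,152),(186,560),(633,555)]]
print(np.mean(P,0))
```

```text
[ 1.13702006 -1.18657274 -1.22434989] [ 5.85194640e-01 -4.70248604e+01  2.59928244e+01 -2.33151033e-01
  3.17210667e-01  2.14607608e-03]
[0.52328913 0.27901567 0.221     ] [0.52268413 0.28208132 0.221     ]
[0.52330838 0.27981332 0.223     ] [0.52384743 0.2822198  0.223     ]
[0.5240209  0.24402133 0.136     ]
```

```bash
python3 -c "
from bench import ctrl
print(ctrl.observe()['joints'])"
```

```text
[ 2.57279932e+01  2.10303042e+01 -2.42121657e+00  6.65438850e+01
  3.03146436e-03  1.15729582e+02]
```

```bash
python3 -m inch '[-12,0,0,0,0,0,-1, -25,0,-5,0,0,0,-1, -30,0,-30,0,0,-5,-1, -30,-10,-55,0,0,-12,-1, -25,-30,-60,0,0,-19,-1, -10,-45,-60,0,0,-26,-1, 10,-52,-60,0,0,-33,-1, 22,-55,-60,0,0,-40,-1, 27,-55,-60,0,0,-47,-1, 27,-55,-60,0,0,-54,-1]' && python3 -m inch '[0,0,0,0,0,-7,-1, 0,0,0,0,0,-14,-1, 0,0,0,0,0,-21,-1, 0,0,0,0,0,-28,-1, 0,0,0,0,0,-34,-1, 0,0,0,0,0,-36,-1, 0,0,0,0,0,-36,-1, 0,0,0,0,0,-36,-1, 0,0,0,0,0,-36,-1, 0,0,0,0,0,-36,-1]'
python3 - <<'E'
from h import *
import cv2
s=ctrl.observe(); print(s["position"],s["tool_rot"],s["wrist_force"],s["joints"])
for n in ("scene","side"):
  c=vision.camera(n)["frame"][:,:,::-1]
  a=c[190:290,360:460] if n=="scene" else c[70:170,230:330]
  cv2.imwrite(f"pics/{n}8z.png",cv2.resize(a,None,fx=6,fy=6,interpolation=cv2.INTER_CUBIC))
E
```

```text
time_s: 7.92
position: [0.4689, 0.2797, 0.3417]
tool_rot: [179.9, 0.0, 144.4]
wrist_force: [-0.1, -0.3, -0.2]
gripper_width: -0.0
time_s: 8.75
position: [0.4691, 0.2792, 0.3412]
tool_rot: [180.0, 0.0, 179.9]
wrist_force: [-0.4, -0.2, -0.2]
gripper_width: -0.0
[0.46909    0.27916649 0.34115197] [1.79986442e+02 1.57844202e-02 1.79941057e+02] [-0.43091038 -0.20545878 -0.16061362] [ 3.07562569e+01  1.62521188e+01 -4.53551424e-01  7.32738286e+01
  3.55766074e-03  3.08151984e+01]
```

View pics/scene8z.png

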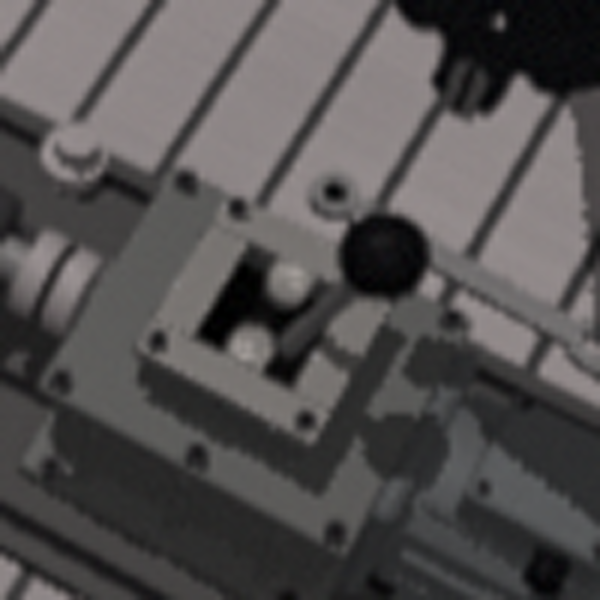

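View pics/side8z.png

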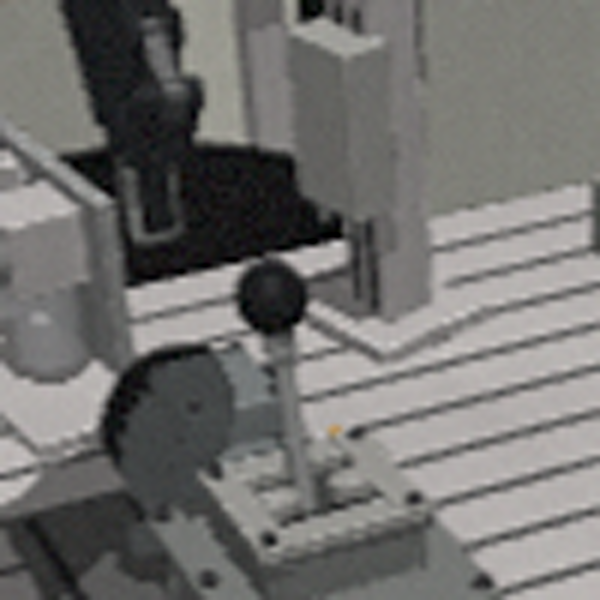

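```bash
python3 -m inch '[0,0,12,0,0,0,-1, 0,0,30,0,0,0,-1, 0,0,48,0,0,0,-1, 0,0,58,0,0,0,-1, 0,0,62,0,0,0,-1, -5,0,62,0,0,0,-1, -10,0,62,0,0,0,-1, -15,0,62,0,0,0,-1, -15,0,62,0,0,0,-1, -15,0,62,0,0,0,-1]'
python3 - <<'E'
from h import *
import cv2
s=ctrl.observe(); print(s["position"],s["tool_rot"],s["wrist_force"])
t=vision.camera("scene");S=(t["camera_matrix"],t["view"]);u=vision.camera("side");T=(u["camera_matrix"],u["view"])
print(tri([ray(*S,424.2,232.7),ray(*T,275.3,119.3)]))
for n,c in (("scene",t),("side",u)):
  c=c["frame"][:,:,::-1]
  a=c[190:290,360:460] if n=="scene" else c[70:170,230:330]
  cv2.imwrite(f"pics/{n}9z.png",cv2.resize(a,None,fx=6,fy=6,interpolation=cv2.INTER_CUBIC))
E
```

```text
time_s: 9.68
position: [0.4849, 0.2797, 0.2796]
tool_rot: [180.0, 0.1, 180.0]
wrist_force: [0.1, -0.2, 0.0]
gripper_width: 0.0001
[0.48491913 0.27970844 0.27962998] [1.79951962e+02 7.90967738e-02 1.79968604e+02] [ 0.09167239 -0.22598335  0.04084777]
(array([0.52355104, 0.28218729, 0.22096373]), [np.float64(0.000894922441108669), np.float64(0.0008949224411086672)])
```

View pics/scene9z.png

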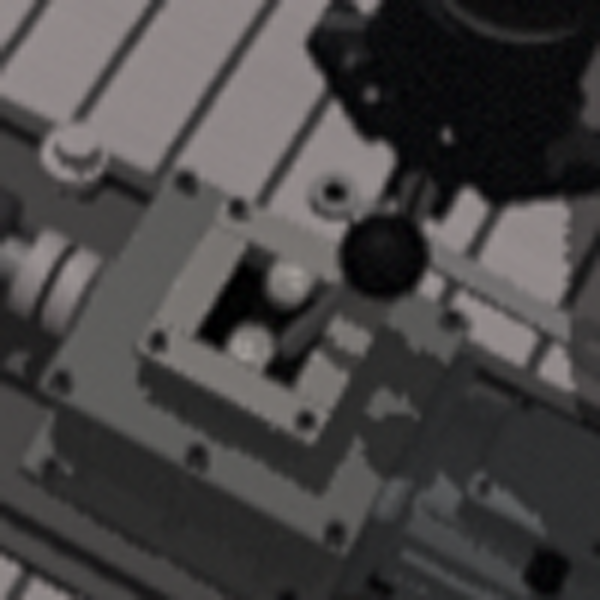

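View pics/side9z.png

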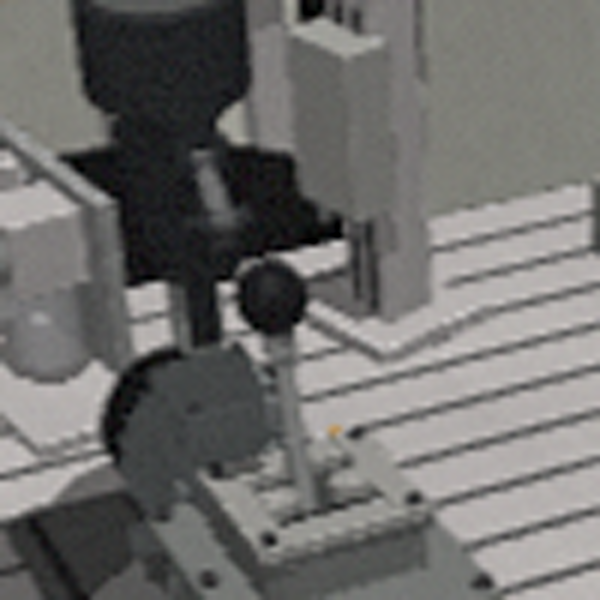

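```bash
python3 -m inch '[-3,1,0,0,0,0,-1, -7,1,0,0,0,0,-1, -11,1,0,0,0,0,-1, -15,1,0,0,0,0,-1, -20,1,0,0,0,0,-1, -25,1,0,0,0,0,-1, -30,1,0,0,0,0,-1, -33,1,0,0,0,0,-1, -35,1,0,0,0,0,-1, -35,1,0,0,0,0,-1]'
python3 - <<'E'
from h import *
import cv2
s=ctrl.observe(); print(s["position"],s["tool_rot"],s["wrist_force"])
t=vision.camera("scene");u=vision.camera("side")
for n,c in (("scene",t),("side",u)):
  c=c["frame"][:,:,::-1]
  a=c[190:290,360:460] if n=="scene" else c[70:170,230:330]
  cv2.imwrite(f"pics/{n}10z.png",cv2.resize(a,None,fx=6,fy=6,interpolation=cv2.INTER_CUBIC))
E
```

```text
time_s: 10.62
position: [0.5197, 0.2805, 0.2787]
tool_rot: [-180.0, 0.0, 180.0]
wrist_force: [-1.3, 0.6, 0.2]
gripper_width: -0.0004
[0.51965784 0.28050344 0.27871047] [-1.79998741e+02  2.04280880e-02  1.79980590e+02] [-1.30931074  0.6295124   0.15558965]
```

View pics/scene10z.png

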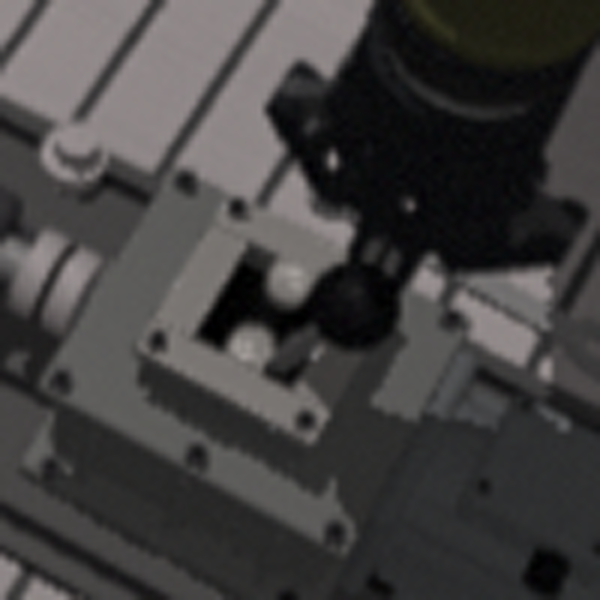

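View pics/side10z.png

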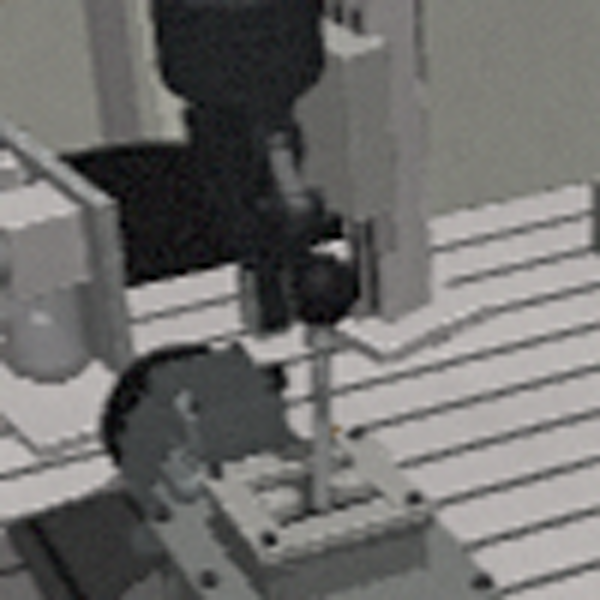

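The knob is moving into the far motor-side slot under about 1.3 N (scene knob at (355,305) zoomed). I'll push on until it is nearly home.

```bash
python3 -m inch '[-3,0,0,0,0,0,-1, -6,0,0,0,0,0,-1, -9,0,0,0,0,0,-1, -12,0,0,0,0,0,-1, -14,0,0,0,0,0,-1, -16,0,0,0,0,0,-1, -17,0,0,0,0,0,-1, -17,0,0,0,0,0,-1, -17,0,0,0,0,0,-1, -17,0,0,0,0,0,-1]'
python3 - <<'E'
from h import *
import cv2
s=ctrl.observe(); print(s["position"],s["tool_rot"],s["wrist_force"])
E
python3 -m inch '[-0.5,0,0,0,0,0,-1, -1,0,0,0,0,0,-1, -1.5,0,0,0,0,0,-1, -2,0,0,0,0,0,-1, -2,0,0,0,0,0,-1, -2,0,0,0,0,0,-1, -2,0,0,0,0,0,-1, -2,0,0,0,0,0,-1, -2,0,0,0,0,0,-1, -2,0,0,0,0,0,-1]'
python3 - <<'E'
from h import *
import cv2
t=vision.camera("scene");u=vision.camera("side")
for n,c in (("scene",t),("side",u)):
  c=c["frame"][:,:,::-1]
  a=c[190:290,360:460] if n=="scene" else c[70:170,230:330]
  cv2.imwrite(f"pics/{n}11z.png",cv2.resize(a,None,fx=6,fy=6,interpolation=cv2.INTER_CUBIC))
E
```

```text
time_s: 11.55
position: [0.5362, 0.2805, 0.2791]
tool_rot: [180.0, 0.0, 180.0]
wrist_force: [-0.5, -0.5, -0.0]
gripper_width: -0.0002
[0.53618318 0.28051578 0.27911142] [1.79994396e+02 3.83082288e-02 1.79996966e+02] [-0.45159104 -0.48211919 -0.04337585]
time_s: 12.38
position: [0.538, 0.2805, 0.2789]
tool_rot: [-180.0, 0.0, 180.0]
wrist_force: [-0.9, -0.8, -1.3]
gripper_width: 0.0002
```

View pics/scene11z.png

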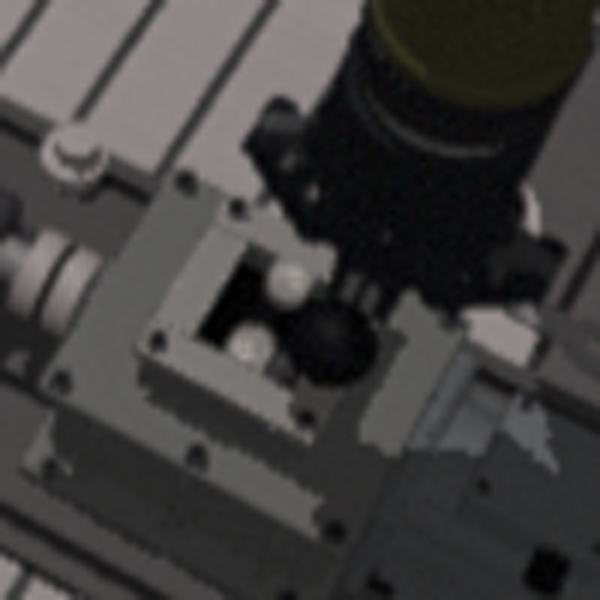

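View pics/side11z.png

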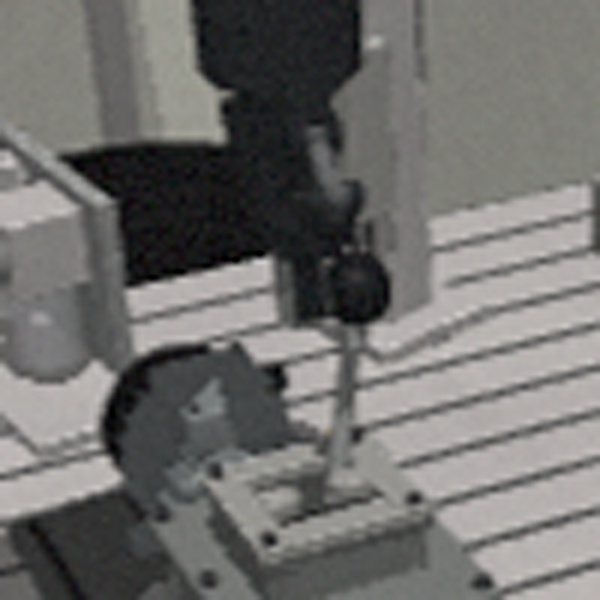

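```bash
python3 - <<'E'
from h import *
t=vision.camera("scene");S=(t["camera_matrix"],t["view"]);u=vision.camera("side");T=(u["camera_matrix"],u["view"])
print(tri([ray(*S,415.4,246.9),ray(*T,289.3,118)]), ctrl.observe()["wrist_force"])
E
for i in 1; do python3 -m inch '[-0.3,0,0,0,0,0,-1, -0.6,0,0,0,0,0,-1, -0.9,0,0,0,0,0,-1, -1.2,0,0,0,0,0,-1, -1.5,0,0,0,0,0,-1, -1.5,0,0,0,0,0,-1, -1.5,0,0,0,0,0,-1, -1.5,0,0,0,0,0,-1, -1.5,0,0,0,0,0,-1, -1.5,0,0,0,0,0,-1]'; done
```

```text
(array([0.56597061, 0.28084504, 0.21542487]), [np.float64(0.0011324435801744956), np.float64(0.001132443580174433)]) [-0.61153265 -0.77765482 -0.45966685]
time_s: 13.42
position: [0.5395, 0.2805, 0.2789]
tool_rot: [-180.0, -0.0, 180.0]
wrist_force: [-1.7, -0.6, -1.9]
gripper_width: -0.0003
```

```bash
python3 -m inch '[-0.3,0,0,0,0,0,-1, -0.6,0,0,0,0,0,-1, -0.9,0,0,0,0,0,-1, -1.2,0,0,0,0,0,-1, -1.5,0,0,0,0,0,-1, -1.5,0,0,0,0,0,-1, -1.5,0,0,0,0,0,-1, -1.5,0,0,0,0,0,-1, -1.5,0,0,0,0,0,-1, -1.5,0,0,0,0,0,-1]'; python3 -c "
from h import *
for i in range(3): print(ctrl.observe()['wrist_force'],ctrl.observe()['position']); vision.camera('side')"
```

```text
time_s: 14.25
position: [0.5408, 0.2804, 0.2787]
tool_rot: [-180.0, -0.0, -180.0]
wrist_force: [-4.3, 0.4, -2.6]
gripper_width: -0.0001
[-4.25718992  0.43098806 -2.58331005] [0.54079344 0.28043389 0.27874776]
[-3.59847688 -1.52250949 -2.18313938] [0.54081825 0.28042121 0.27871896]
[-3.78633618 -1.3414003  -2.97838885] [0.5408312  0.28043244 0.27875863]
```

```bash
python3 -m inch '[-0.2,0,0,0,0,0,-1, -0.4,0,0,0,0,0,-1, -0.6,0,0,0,0,0,-1, -0.8,0,0,0,0,0,-1, -1,0,0,0,0,0,-1, -1,0,0,0,0,0,-1, -1,0,0,0,0,0,-1, -1,0,0,0,0,0,-1, -1,0,0,0,0,0,-1, -1,0,0,0,0,0,-1]'; python3 -c "
from h import *
for i in range(3): print(ctrl.observe()['wrist_force'],ctrl.observe()['position']); vision.camera('side')"
```

```text
time_s: 15.23
position: [0.5419, 0.2805, 0.2788]
tool_rot: [-180.0, -0.0, -180.0]
wrist_force: [-4.2, -1.2, -3.6]
gripper_width: 0.0001
[-4.17032166 -1.22403479 -3.58673584] [0.54186619 0.28046211 0.27882206]
[-4.61019618 -0.33735176 -3.21983761] [0.54187471 0.28043919 0.27880795]
[-4.07001002  0.12288757 -4.09983261] [0.54187683 0.28045908 0.27879874]
```

Run:
```python
from h import *
import cv2
t=vision.camera("scene");u=vision.camera("side")
for n,c in (("scene",t),("side",u)):
  c=c["frame"][:,:,::-1]
  a=c[220:270,390:440] if n=="scene" else c[95:145,265:315]
  cv2.imwrite(f"pics/{n}12z.png",cv2.resize(a,None,fx=12,fy=12,interpolation=cv2.INTER_CUBIC))
```

```text
(no output)
```

View pics/scene12z.png

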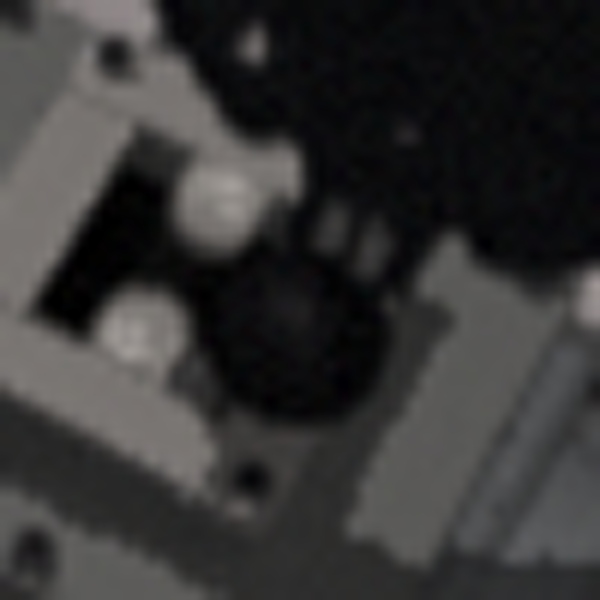

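View pics/side12z.png

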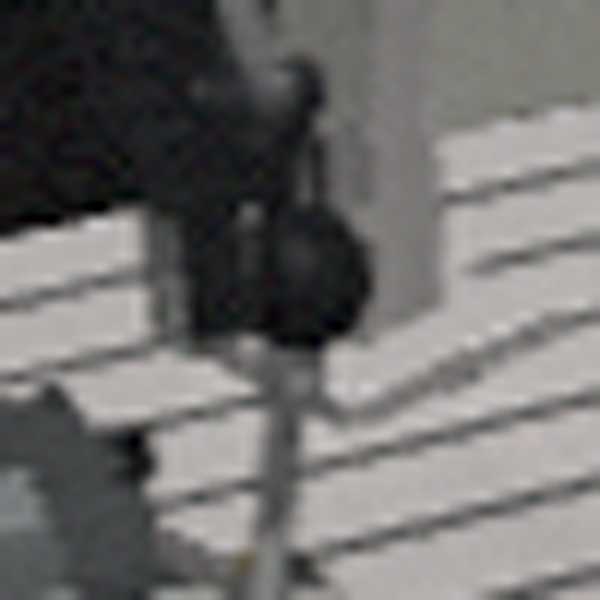

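Run:
```python
from h import *
t=vision.camera("scene");S=(t["camera_matrix"],t["view"]);u=vision.camera("side");T=(u["camera_matrix"],u["view"])
print(tri([ray(*S,415.2-.46,248.1-.46),ray(*T,290.2-.46,118.25-.46)]), ctrl.observe()["wrist_force"])
print(tri([ray(*S,415.2,248.1),ray(*T,290.2,118.25)]))
b,a,yw=.27,.21,.0096
for b in(.25,.27):
  l=np.array([.165*np.sin(b),.165*np.cos(b)*np.sin(a),.165*np.cos(b)*np.cos(a)+.062]);w=np.array([.524-yw*l[1]+l[0],.245+l[1]+yw*l[0],l[2]]);print(b,w,proj(*S,w),proj(*T,w))
```

```text
(array([0.56793783, 0.28070427, 0.21542137]), [np.float64(0.0005082601618056662), np.float64(0.0005082601618055641)]) [-4.44466491 -0.30330777 -3.75201088]
(array([0.56858743, 0.28154071, 0.21382844]), [np.float64(0.001542641843050771), np.float64(0.001542641843050828)])
0.25 [0.56450172 0.27871849 0.21835834] (np.float64(414.6676058608745), np.float64(245.67691886851327)) (np.float64(288.68797136922683), np.float64(117.35484719768829))
0.27 [0.56769245 0.27857225 0.21752863] (np.float64(413.9399781077657), np.float64(246.83106986214844)) (np.float64(289.73762867171047), np.float64(117.39231445714934))
```

```bash
python3 -m inch '[-0.3,0,0,0,0,0,-1, -0.6,0,0,0,0,0,-1, -0.9,0,0,0,0,0,-1, -1.2,0,0,0,0,0,-1, -1.2,0,0,0,0,0,-1, -1.2,0,0,0,0,0,-1, -1.2,0,0,0,0,0,-1, -1.2,0,0,0,0,0,-1, -1.2,0,0,0,0,0,-1, -1.2,0,0,0,0,0,-1]'; python3 -c "
from h import *
for i in range(3): print(ctrl.observe()['wrist_force'],ctrl.observe()['position']); vision.camera('side')"
```

```text
time_s: 16.42
position: [0.5429, 0.2805, 0.2788]
tool_rot: [-180.0, -0.0, -180.0]
wrist_force: [-4.8, -0.5, -4.1]
gripper_width: -0.0
[-4.8387114  -0.53439838 -4.1456538 ] [0.54287569 0.28046861 0.27875147]
[-4.90082908 -0.5516319  -3.68691467] [0.54289057 0.28043835 0.2787658 ]
[-5.5773149  -0.81756386 -3.87033205] [0.54288551 0.28046949 0.27876106]
```

```bash
python3 -m inch '[3,0,0,0,0,0,-1, 10,0,0,0,0,0,-1, 25,0,0,0,0,0,-1, 45,0,-5,0,0,0,-1, 60,0,-25,0,0,0,-1, 70,0,-55,0,0,0,-1, 75,0,-85,0,0,0,-1, 80,0,-100,0,0,0,-1, 80,0,-100,0,0,0,-1, 80,0,-100,0,0,0,-1]'
python3 - <<'E'
from h import *
import cv2
s=ctrl.observe(); print(s["position"],s["tool_rot"],s["wrist_force"])
t=vision.camera("scene");u=vision.camera("side");w=vision.camera("wrist")["frame"][:,:,::-1];cv2.imwrite("pics/wrist13.png",w)
for n,c in (("scene",t),("side",u)):
  c=c["frame"][:,:,::-1]
  a=c[190:290,360:460] if n=="scene" else c[70:170,230:330]
  cv2.imwrite(f"pics/{n}13z.png",cv2.resize(a,None,fx=6,fy=6,interpolation=cv2.INTER_CUBIC))
E
```

```text
time_s: 17.4
position: [0.4645, 0.2812, 0.3812]
tool_rot: [179.8, 0.4, -180.0]
wrist_force: [0.4, -0.3, 0.4]
gripper_width: 0.0001
[0.46449867 0.28122753 0.38122428] [ 179.81160259    0.392266   -179.99003298] [ 0.4413896  -0.29285235  0.35162174]
```

View pics/scene13z.png

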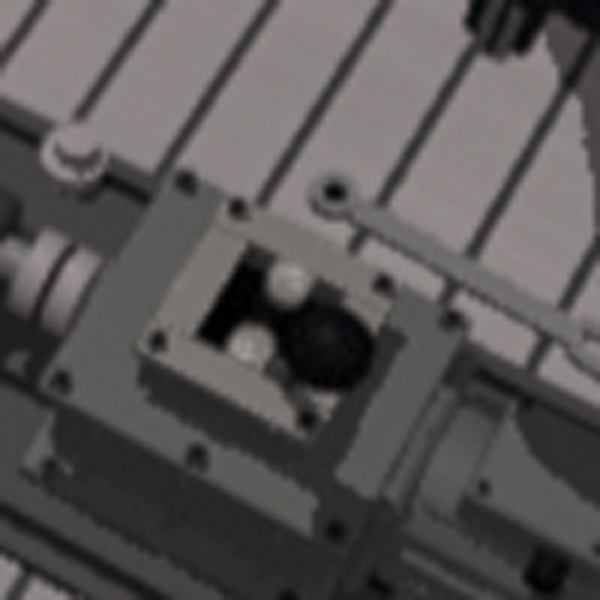

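View pics/side13z.png

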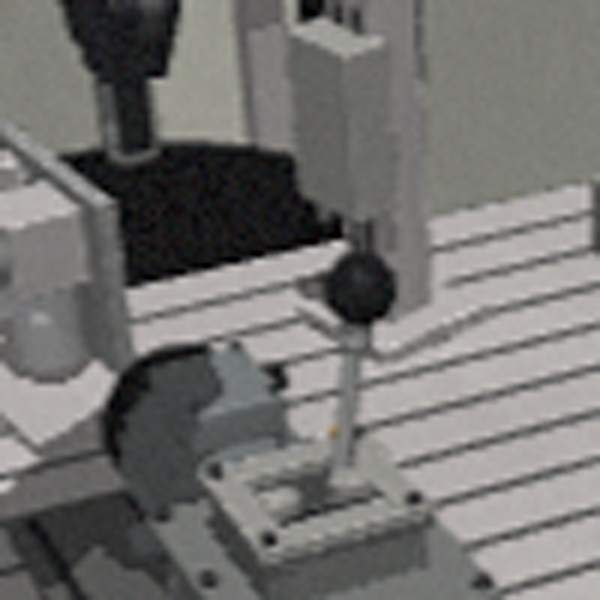

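View pics/wrist13.png

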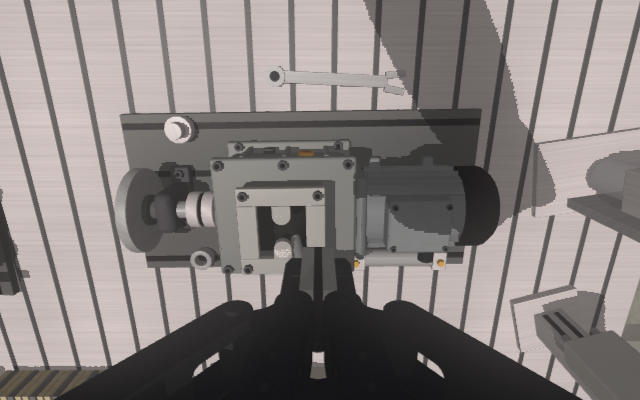

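```bash
python3 -m inch '[-8,0,-10,0,0,0,-1, -28,0,-15,0,0,0,-1, -55,0,-15,0,0,0,-1, -85,0,-15,0,0,0,-1, -115,0,-15,0,0,0,-1, -138,0,-15,0,0,0,-1, -150,0,-15,0,0,0,-1, -150,0,-15,0,0,0,-1, -150,0,-15,0,0,0,-1, -150,0,-15,0,0,0,-1]'
python3 - <<'E'
from h import *
import cv2
s=ctrl.observe(); print(s["position"],s["tool_rot"],s["wrist_force"])
w=vision.camera("wrist")["frame"][:,:,::-1];cv2.imwrite("pics/wrist14z.png",cv2.resize(w[0:240,180:460],None,fx=2.5,fy=2.5,interpolation=cv2.INTER_CUBIC))
E
```

```text
time_s: 18.38
position: [0.6126, 0.2804, 0.3929]
tool_rot: [-180.0, -0.1, 180.0]
wrist_force: [0.9, 0.1, 0.3]
gripper_width: 0.0001
[0.6126415  0.28037748 0.39292146] [-1.79957837e+02 -1.11684520e-01  1.79998849e+02] [0.9060562  0.08439722 0.25355712]
```

View pics/wrist14z.png

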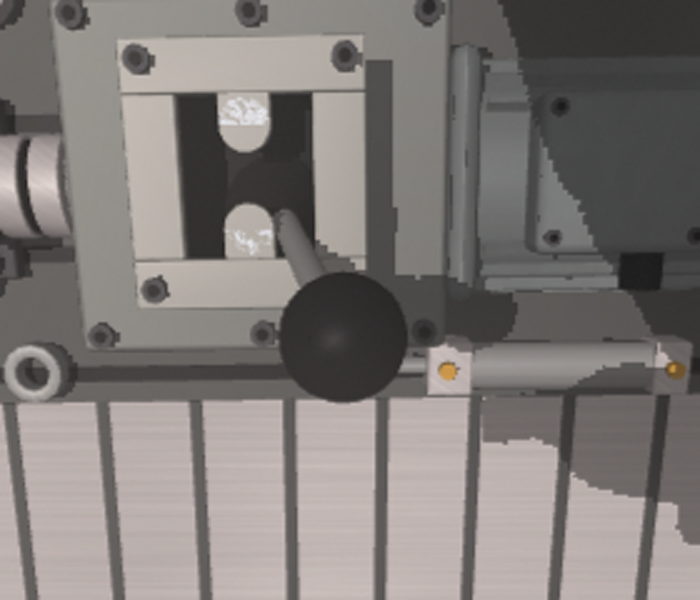

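Run:
```python
from h import *
s=ctrl.observe(); c=vision.camera("wrist"); W=(c["camera_matrix"],wristV(s,c))
z=lambda x,y:(180+(x+.5)/2.5-.5,(y+.5)/2.5-.5)
for q in (.215,.2175): print("knob",onz(*W,*z(343.5,337),q))
P=[onz(*W,*z(*p),.136) for p in [(137,58),(346,54),(153,290)]]
m=(P[1]+P[2])/2; print("mid",m)
k=onz(*W,*z(343.5,337),.2175); l=k-m; x=l[0]+.0096*l[1]; y=l[1]-.0096*l[0]
print("b",np.arcsin(x/.165),"a",np.arctan2(y,.1555))
```

```text
knob [0.56867707 0.27925465 0.215     ]
knob [0.56833106 0.27926142 0.2175    ]
mid [0.5237205  0.24480867 0.136     ]
b 0.2758569148389511 a 0.2154120760284253
```

The lever reads b≈0.27 (at the end stop) and a≈0.215 (motor rail). The robot is clear of everything, and the collar, hub, spanner and air cylinder look undisturbed. I'll hand in now.

```bash
python3 -c "
from bench import hand_in
print(hand_in())"
```

```text
the job is handed in; nothing more can be done
None
```

The gearbox is in the motor-side slot that points away from the robot, and the job is handed in. The hand-in gives no verdict.

- **What I did:** The lever already stood at neutral in the shaft-side rail (tilt about 0), so it needed no push along that rail. With the fingers shut and never gripping, I pushed the knob across to the motor-side rail. I then backed off, turned the tool 90° and pushed it away from the robot to its stop. The push readings were about 1 to 2 N, rising to 5–6 N at the stop. It took about 18.5 s.
- **Lever position:** With the gripper clear, the wrist camera gave a lever tilt of about 0.276 rad (stop 0.27) and a cross tilt of about 0.215 rad. The knob's place in the scene and side pictures matches 0.27 rad within half a pixel. During the push the estimates differed by 1–3 mm, about the calibration error.
- **Stop contact:** The force at the stop rose gently instead of jumping, so I judged "fully home" mainly from the camera measurements.
- **Loose parts:** The hub, collar, spanner and air cylinder look unmoved in the last pictures. I did not check the screwdriver and the pucks on the feeder again after the first pictures, but the arm worked only on the rig's half after that.

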